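Hang the utensil caddy on its two pins

TASK

Pick up the blue utensil caddy by its upright yellow grip tab and hang it on the white splash panel, with both pins through the two holes in its back plate, pushed fully home so that the back plate lies flush against the panel. Let go and leave it hanging there; do not disturb the mixing bowl, the jar or the spatula.

Things in the scene. Friction and masses are not known exactly. Their poses are not given: they have to be found in the camera images.
- caddy: loose blue plastic caddy, 0.27-0.53 kg, upright on the bench left or right of the panel. Origin: centre of the bin's underside; x to its front, y left, z up. Open bin 100 (x) by 150 (y) by 85 mm high, walls 4 mm. Back plate 6 mm thick (x -56 to -50), 150 wide, up to z = 170. Yellow grip tab x 0 to 10, y -35 to 35, rising from the bin's middle to z = 190; 50 mm free between tab and back plate.
- caddy_grip (a point): point in the middle of the caddy's grip tab, 14 mm below its top edge (caddy frame 5, 0, 176 mm): pinch the 10 mm thickness here from above, along the caddy's x axis. Axes as the caddy's.
- hole_left (a point): centre of the caddy's left hole on the rear face of the back plate (caddy frame -56, 55, 150 mm). The hole is rectangular, 16 mm wide (y) and 18 mm high (z), right through the 6 mm plate. Axes as the caddy's.
- hole_right (a point): the same for the right hole (caddy frame -56, -55, 150 mm); the holes are 110 mm apart.
- panel: fixed upright white panel, 240 wide (y), 12 thick, 223 mm high, steel foot 82 mm deep behind it, nothing in front. Origin: on the bench, middle of the foot of its front face; x out of the front face, the way the pins point (roughly away from the robot), z up. Hung, the caddy's axes are parallel to the panel's, its origin 33 to 34 mm above the bench, 56 mm in front of the face.
- pin_left (a point): root of the left pin, where its axis meets the panel's front face (panel frame 0, 55, 185 mm). A dark steel bar 10 mm in diameter, round end; it points out from the face and 20 degrees upward, its end 45 mm out from the face, 200 mm above the bench. The caddy's left hole goes here. Axes as the panel's.
- pin_right (a point): root of the right pin, the same (panel frame 0, -55, 185 mm); the caddy's right hole goes here.
- bowl: steel mixing bowl, 150 mm across, 70 mm high, on the bench on the other side of the panel from the caddy; origin under its centre. Leave it alone.
- jar: amber jar with a red lid, 64 mm in diameter, 85 mm high, on the bench beyond the panel; origin under its centre. Leave it alone.
- spatula: spatula lying on the bench beyond the panel, roughly across (along y); under 320 mm long. Origin near its middle, x along it. Leave it alone.
There are look-alikes about, which are no part of the job. Of the things like the caddy, leave any that is green; of the rest the smaller one is meant.

How it is judged:
By the outcome, as a careful person would: the job done as asked, in the order asked, and still so for the second after the job is handed in, with the robot touching nothing.
It also fails if it takes over 45 s, if anything falls off the work surface, if the arm or the gripper's body presses on something with over 40 N, if the wrist force passes 120 N, or if a joint passes its speed limit or range.

ROBOT

A 6-joint arm with a two-finger parallel gripper is mounted at the origin on the work surface. World frame = base frame: x ahead of the robot, y to its left, z up, the work surface at z = 0. Lengths are in m, angles in rad, forces in N, time in s.
With the tool pointing down it reaches from about 0.35 to 0.975 m from the base axis. Payload 4.9 kg.
Tool frame: the origin (TCP) lies at the very end of the fingers, on their centre line; the grasp point (between the pads) lies 19 mm behind it; x points along the fingers, y is the direction in which the jaws open and shut, and the axes are right-handed (so a half turn about x gives the same grasp; the last joint's range is limited). The gripper opens to 85 mm and grips with 20 to 120 N. Pads are 22 mm wide; open, the fingers measure 114 mm over their backs; the gripper's body (76 mm by 85 mm) begins 54 mm behind the grasp point. The pads swing forward as they close: fully open they stand 13 mm farther back than shut.
Start: joints at [-1.368, 0.053, 1.613, -0, 1.476, -0.119], TCP at [0.198, -0.593, 0.231] pointing down, gripper open.
Joint ranges: [-3.01, 3.01], [-1.01, 2.22], [0.06, 2.58], [-1.02, 4.17], [0.09, 2.62], [-3.14, 3.14]. Speed limits (rad/s): [2.57, 2.57, 3.14, 3.14, 3.14, 3.14].

INTERFACE

Orientations are given as a rotation vector (axis times angle).
In Python, from station import ctrl, get_image, calibration, finish_job, search_frame, cut_out, mark_of gives the robot as it stands. The module is installed in compiled form; this text tells all that it offers.
- The arm moves only by the tool arm_command, never from a script. Its argument "plan" is a list that holds one entry, the list of rows, each a list of 7 numbers: the shift along the tool's x, y, z in m, then the turn, a rotation vector about the tool's x, y, z in degrees, then the finger opening in m, from 0 to 0.0854. A call has 1 to 20 rows; each row shifts and turns the pose as measured when the row begins, along the tool's axes as they then stand; what a row does not reach is not made up. A row lasts 1/12 s, in which the tool goes at most 41.7 mm and 7.16 degrees, less where a joint would pass 70% of its speed; a pose out of reach is approached as far as the arm can. A call with a gripper value outside its range is refused whole. The fingers move at their own pace and stop on an object; "squeeze" is the grip in N (left out, the last holds). Time passes only in rows, so rows that do not move let the fingers close. It gives the time, the measured TCP pose, the force and the opening at its end, in the units of the state.
- ctrl.get_obs(): the state, without advancing time (a new reading comes with each control period).
- get_image(name): name is "side" or "top"; returns the picture (480x640x3 uint8, red, green, blue); there is no depth.
- calibration(name): a dict with "fx", "fy", "cx", "cy" (pixels), "k1" (the pictures are not rectified: a ray, as slopes to the right and down, at radius r is drawn at 1 + k1 r^2 times it, then the intrinsics apply), "cam_to_world" (4x4, takes a point from camera to world coordinates). Camera axes: x right, y down, z forward; pixel columns grow to the right and rows downward; lengths in m; the calibration is good to about 2 mm. A picture is of the moment at which its call begins. calibration takes no time and is no camera call.
- finish_job(): hands the job in, once; it reports no verdict.
Trained networks look in the newest picture that a camera, given by its name, has taken for a name from the list of things; names that differ only in an ending like _2 or _b are one class to them, and where a whole thing is asked for, a point or a joint stands for the part that bears it (a point fixed in the world has none). Each returns a list of dicts, best first, with "conf" (0 to 1); they miss things now and then, are a little off and sometimes report something else, mostly with a low value. They report only what shows in the picture. A call takes as long as a camera call. They do not tell look-alikes from the thing itself.
- search_frame(camera, thing): "at" ([x, y, z] in m, in the coordinates of the camera as it stood for that picture, good to about 4 mm: the middle of the surface that is visible of it).
- cut_out(camera, thing): "mask" (480x640 bool, what is visible of it).
- mark_of(camera, thing): "at" ([x, y, z] in m, in the coordinates of the camera as it stood for that picture, good to about 4 mm: a listed point, or the origin of a listed thing).
The state is a dict: "t": time; "q": joint angles; "dq": joint speeds; "effort": joint torques, N m; "tool_pos": TCP position; "tool_rot": TCP orientation; "contact_force": force on the tool from outside, world axes, zero at the start; "wrist_torque": the same for the moment, N m; "opening": finger opening in m.
Only numpy, scipy, OpenCV 4.12 (cv2) and the standard library are available. Lean on these libraries where they do the work, as an engineer would, in place of code of your own. Each camera call takes 0.05 s, during which the arm holds its last target. There are 200 camera calls.

## Working session

There is one attempt and no reset: what is moved stays moved. The work goes in short steps, Python scripts to look and compute and a tool call to move; the robot and the scene stay as the last step left them, time stands still between calls to the robot, and variables do not carry over. Pictures are saved under pics/ and viewed, about 8 in all and at most 12, crops included, and the job is handed in when it is done.

Besides the shell and the picture viewer there is one more tool, called after ">>>" as name([rows], argument=value, ...), one row to a line, values as JSON. arm_command: Moves the arm, as the interface text tells. Its arguments: {"type":"object","properties":{"plan":{"type":"array","items":{"type":"array","items":{"type":"array","items":{"type":"number"}}}},"squeeze":{"type":"number"}},"required":["plan"]}

```bash
mkdir -p pics
cat > h.py <<'E'
import numpy as np, cv2
from station import *
from scipy.spatial.transform import Rotation as R
def w(cam,p): T=np.array(calibration(cam)["cam_to_world"]); return T[:3,:3]@np.array(p)+T[:3,3]
def px(cam,P):
    c=calibration(cam);T=np.array(c["cam_to_world"]);p=T[:3,:3].T@(np.array(P)-T[:3,3]);s=p[:2]/p[2];s=s*(1+c["k1"]*(s@s))
    return np.array([c["fx"]*s[0]+c["cx"],c["fy"]*s[1]+c["cy"]])
def ray(cam,uv):
    c=calibration(cam);K=np.array([[c["fx"],0,c["cx"]],[0,c["fy"],c["cy"]],[0,0,1.]])
    s=cv2.undistortPoints(np.array([[uv]],float),K,np.array([c["k1"],0,0,0.]))[0,0]
    T=np.array(c["cam_to_world"]);return T[:3,3],T[:3,:3]@np.array([s[0],s[1],1])
def atz(cam,uv,z): o,d=ray(cam,uv);return o+d*(z-o[2])/d[2]
def save(cam,name):
    im=get_image(cam);cv2.imwrite("pics/"+name,im[:,:,::-1]);return im
E
python3 - <<'E'
from h import *
np.set_printoptions(precision=4,suppress=True)
for c in("side","top"):
    save(c,c+"0.png")
    print(c,calibration(c))
    for t in("caddy","caddy_grip","hole_left","hole_right","panel","pin_left","pin_right","bowl","jar","spatula"):
        for d in mark_of(c,t)[:4]:
            p=w(c,d["at"]);print(t,round(d["conf"],2),p,px(c,p).round())
E
```

```text
side {'fx': 594.5477733421143, 'fy': 594.5477733421143, 'cx': 323.73012106987613, 'cy': 230.17411704413348, 'k1': -0.04266671002537596, 'cam_to_world': array([[-0.8686, -0.2592,  0.4224, -0.1253],
       [-0.4956,  0.4547, -0.7401,  1.1111],
       [-0.0002, -0.8521, -0.5233,  0.9227],
       [ 0.    ,  0.    ,  0.    ,  1.    ]])}
caddy 0.82 [ 0.5657 -0.2976 -0.0006] [356. 219.]
caddy 0.69 [ 0.7666 -0.3559  0.0009] [309. 196.]
caddy 0.6 [ 0.7463 -0.1094 -0.0003] [272. 232.]
caddy_grip 0.88 [ 0.5716 -0.3017  0.1765] [356. 166.]
caddy_grip 0.88 [ 0.7717 -0.3545  0.1796] [307. 145.]
caddy_grip 0.65 [ 0.1923 -0.2982  0.2468] [487. 173.]
hole_left 0.78 [ 0.5205 -0.2345  0.1512] [361. 187.]
hole_left 0.63 [ 0.789  -0.2773  0.1493] [289. 162.]
hole_left 0.61 [ 0.1721 -0.4167  0.2118] [505. 170.]
hole_right 0.97 [ 0.6948 -0.3352  0.1481] [325. 162.]
hole_right 0.96 [ 0.5047 -0.3419  0.1499] [383. 174.]
panel 0.82 [ 0.4286 -0.0366 -0.0064] [357. 278.]
panel 0.57 [ 0.5064 -0.3405  0.1499] [382. 174.]
pin_left 0.74 [0.4175 0.0126 0.1833] [354. 226.]
pin_right 0.61 [ 0.4397 -0.0883  0.1837] [36
[... 906 characters left out ...]
.1867 -0.3029  0.252 ] [449. 382.]
caddy_grip 0.32 [0.4135 0.013  0.18  ] [309. 283.]
hole_left 0.93 [ 0.5224 -0.236   0.1487] [410. 245.]
hole_left 0.78 [ 0.1705 -0.4182  0.211 ] [495. 390.]
hole_left 0.57 [ 0.7852 -0.279   0.154 ] [425. 147.]
hole_right 0.93 [ 0.5042 -0.3478  0.151 ] [455. 253.]
hole_right 0.9 [ 0.2969 -0.3358  0.2139] [459. 334.]
hole_right 0.9 [ 0.6974 -0.3338  0.1534] [447. 180.]
panel 0.27 [ 0.5667 -0.3     0.001 ] [424. 243.]
pin_left 0.64 [0.4137 0.0146 0.1842] [309. 283.]
pin_right 0.94 [ 0.4381 -0.0942  0.1897] [354. 273.]
bowl 0.9 [ 0.5996  0.2741 -0.0015] [217. 226.]
jar 0.82 [ 0.7484 -0.1077 -0.0002] [355. 179.]
spatula 0.89 [ 0.7878  0.105  -0.0009] [280. 164.]
```

View pics/top0.png

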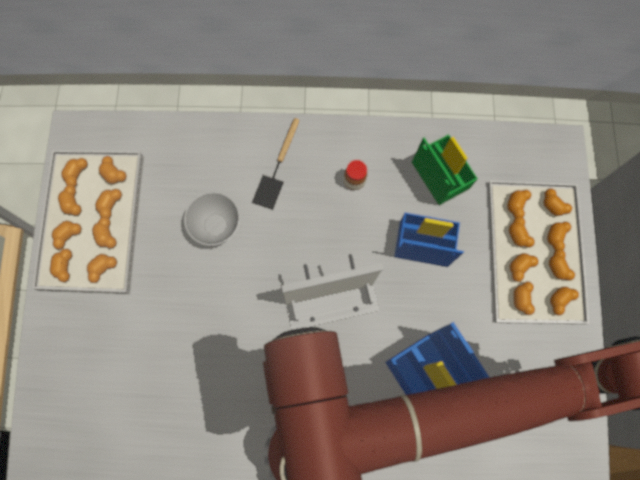

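View pics/side0.png

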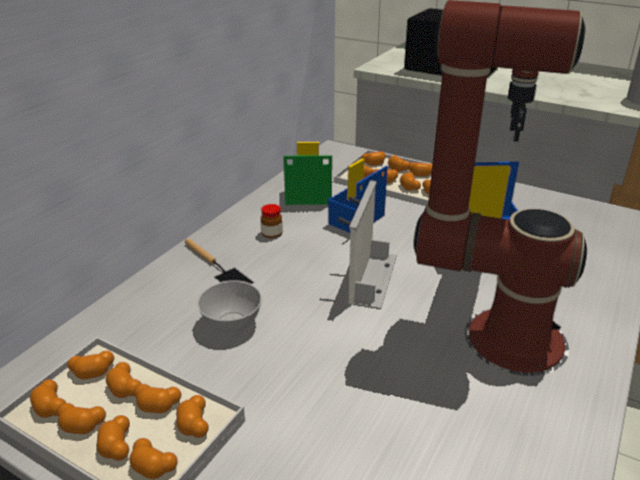

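The caddy-like things in the top picture are green at (443,165), small blue at (428,238) and large blue at (437,365). The small blue one is meant: it isn't green, and its hole spacing is 111 mm, against about 150 mm on the large blue. I'll confirm that in a crop and refine the measurements.

Run:
```python
from h import *
np.set_printoptions(precision=4,suppress=True)
ref={"caddy_grip":(.572,-.3005),"hole_left":(.5215,-.2353),"hole_right":(.5045,-.345),"pin_left":(.4155,.0135),"pin_right":(.439,-.091)}
M={}
for k in range(3):
  for c in("side","top"):
    get_image(c)
    for t,r in ref.items():
        for d in mark_of(c,t):
            p=w(c,d["at"])
            if np.hypot(*(p[:2]-r))<.025: M.setdefault((t,c),[]).append(p);break
A={}
for k,v in M.items(): print(k,len(v),np.mean(v,0),np.std(v,0))
for t in ref: A[t]=np.mean([np.mean(M[t,c],0) for c in("side","top") if (t,c) in M],0)
yaw=lambda l,r: np.degrees(np.arctan2(-(l-r)[0],(l-r)[1]))
print("caddy yaw",yaw(A["hole_left"],A["hole_right"]),"panel yaw",yaw(A["pin_left"],A["pin_right"]), "sp",np.linalg.norm(A["hole_left"]-A["hole_right"]),np.linalg.norm(A["pin_left"]-A["pin_right"]))
print(A)
o=ctrl.get_obs();print(o["t"],R.from_rotvec(o["tool_rot"]).as_matrix())
# overlay
def fr(y,o):
    y=np.radians(y);Rz=R.from_rotvec([0,0,y]).as_matrix();return lambda p:Rz@np.array(p,float)+o
y=yaw(A["pin_left"],A["pin_right"]);m=(A["pin_left"]+A["pin_right"])/2;P=fr(y,[m[0],m[1],0])
yc=yaw(A["hole_left"],A["hole_right"]);m=(A["hole_left"]+A["hole_right"])/2
C0=m+R.from_rotvec([0,0,np.radians(yc)]).as_matrix()@[.056,0,0];C=fr(yc,[C0[0],C0[1],0]);print("caddy origin",C0,"panel",P([0,0,0]))
out=[]
for c,(x0,y0,x1,y1) in(("top",(260,190,480,320)),("side",(310,130,430,320))):
    s=3.5 if c=="top" else 3
    im=get_image(c)[y0:y1,x0:x1,::-1];im=cv2.resize(im,None,fx=s,fy=s,interpolation=cv2.INTER_CUBIC)
    def L(f,a,b,col): cv2.line(im,*[tuple(int(v) for v in ((px(c,f(q))-[x0,y0]+.5)*s)) for q in(a,b)],col,1)
    for e in(.055,-.055): L(P,[0,e,.185],[.045,e,.2],(0,0,255)); 
    for f,h,xx,col in((P,.12,0,(0,160,0)),(C,.075,-.056,(0,255,255))):
        z=.223 if f is P else .17
        for a,b in(([xx,h,0],[xx,h,z]),([xx,h,z],[xx,-h,z]),([xx,-h,z],[xx,-h,0]),([xx,-h,0],[xx,h,0])):L(f,a,b,col)
    L(C,[.005,.035,.19],[.005,-.035,.19],(0,0,255))
    for e in(.055,-.055):L(C,[-.056,e-.008,.15],[-.056,e+.008,.15],(0,0,255))
    cv2.imwrite(f"pics/{c}1.png",im)
```

```text
('caddy_grip', 'side') 2 [ 0.571  -0.3007  0.1768] [0.0003 0.002  0.0011]
('hole_left', 'side') 3 [ 0.5213 -0.2353  0.1518] [0.002  0.0001 0.0012]
('hole_right', 'side') 3 [ 0.5067 -0.3413  0.1493] [0.0015 0.0011 0.0015]
('pin_left', 'side') 3 [0.4153 0.0149 0.1855] [0.0002 0.0011 0.0013]
('pin_right', 'side') 2 [ 0.4404 -0.0915  0.1829] [0.0002 0.0002 0.001 ]
('caddy_grip', 'top') 3 [ 0.5735 -0.3004  0.1786] [0.0013 0.002  0.0015]
('hole_left', 'top') 3 [ 0.5224 -0.2381  0.1519] [0.0001 0.0007 0.0008]
('hole_right', 'top') 3 [ 0.504  -0.3446  0.1521] [0.0016 0.0007 0.0019]
('pin_left', 'top') 2 [0.4148 0.0132 0.1853] [0.0003 0.0014 0.0002]
('pin_right', 'top') 3 [ 0.4376 -0.0973  0.187 ] [0.0006 0.0011 0.0015]
caddy yaw -8.856382476706235 panel yaw 12.445603786869455 sp 0.10750723984307092 0.1110603393056386
{'caddy_grip': array([ 0.5723, -0.3006,  0.1777]), 'hole_left': array([ 0.5219, -0.2367,  0.1518]), 'hole_right': array([ 0.5053, -0.3429,  0.1507]), 'pin_left': array([0.4151, 0.0141, 0.1854]), 'pin_right': array([ 0.439 , -0.0944,  0.185 ])}
2.9 [[-0.      0.3163 -0.9487]
 [ 0.     -0.9487 -0.3163]
 [-1.     -0.     -0.    ]]
caddy origin [ 0.5689 -0.2984  0.1513] panel [ 0.427  -0.0402  0.    ]
```

View pics/top1.png

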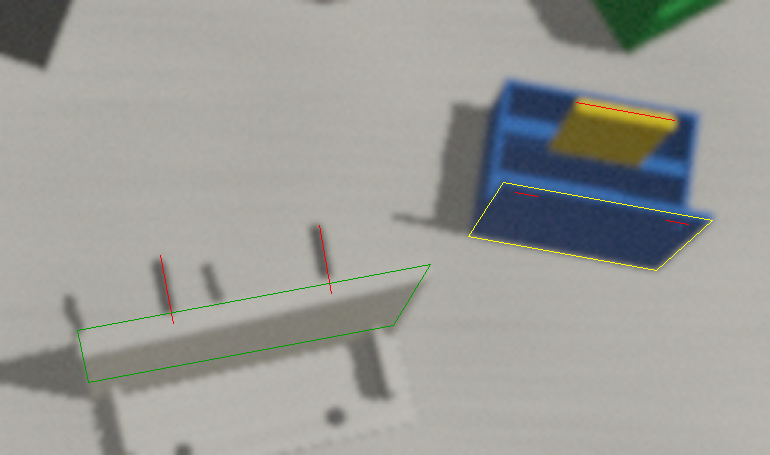

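View pics/side1.png

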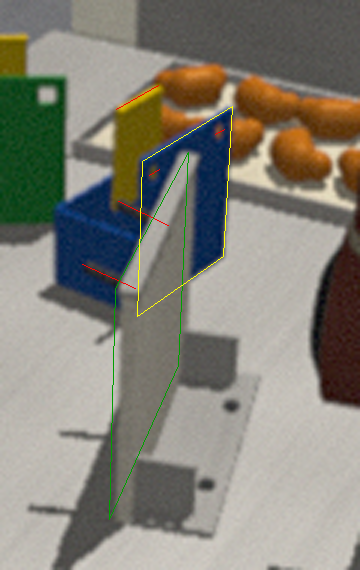

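The small blue caddy is confirmed at (600,170) in the top crop, and the overlays fit to within about 1–2 px. The pins look about 2 mm farther to +y than estimated. I'll move above the tab, then turn.

>>> arm_command([
  [[-0.0025,-0.0133,-0.0374,0,0,0,0.05],[-0.0025,-0.0133,-0.0374,0,0,0,0.05],[-0.0025,-0.0133,-0.0374,0,0,0,0.05],[-0.0025,-0.0133,-0.0374,0,0,0,0.05],[-0.0025,-0.0133,-0.0374,0,0,0,0.05],[-0.0025,-0.0133,-0.0374,0,0,0,0.05],[-0.0025,-0.0133,-0.0374,0,0,0,0.05],[-0.0025,-0.0133,-0.0374,0,0,0,0.05],[-0.0025,-0.0133,-0.0374,0,0,0,0.05],[-0.0025,-0.0133,-0.0374,0,0,0,0.05],[-0.0025,-0.0133,-0.0374,0,0,0,0.05],[-0.0025,-0.0133,-0.0374,0,0,0,0.05],[0,0,0,-7,0,0,0.05],[0,0,0,-7,0,0,0.05],[0,0,0,-7,0,0,0.05],[0,0,0,-7,0,0,0.05],[0,0,0,-7,0,0,0.05],[0,0,0,-7,0,0,0.05],[0,0,0,-7,0,0,0.05],[0,0,0,-7,0,0,0.05]],
])

```text
t: 4.67
tool_pos: [0.592, -0.2847, 0.2624]
tool_rot: [1.399, 1.07, -1.397]
contact_force: [0.8, 0.3, -0.3]
opening: 0.0501
```

```bash
cat > rel.py <<'E'
# usage: rel.py x y z yaw(of tool y axis, deg): remaining shift/turn in tool axes
import sys;from h import *
np.set_printoptions(precision=4,suppress=True)
x,y,z,a=map(float,sys.argv[1:5]);o=ctrl.get_obs();M=R.from_rotvec(o["tool_rot"]).as_matrix();a=np.radians(a)
T=np.array([[0,np.cos(a),np.sin(a)],[0,np.sin(a),-np.cos(a)],[-1,0,0]]);T[:,2]=np.cross(T[:,0],T[:,1])
print("pos",o["tool_pos"],"yaw",np.degrees(np.arctan2(M[1,1],M[0,1])),"shift",M.T@(np.array([x,y,z])-o["tool_pos"]),"turn",np.degrees(R.from_matrix(M.T@T).as_rotvec()),"F",o["contact_force"],"open",o["opening"],"t",o["t"])
E
python3 rel.py .573 -.3 .157 -8.9
```

```text
pos [ 0.592  -0.2847  0.2624] yaw -14.956600518298742 shift [ 0.1053 -0.0148  0.0195] turn [-6.0567  0.0887 -0.1986] F [ 0.839   0.335  -0.2749] open 0.05013000647459337 t 4.6667
```

>>> arm_command([
  [[0,-0.0148,0.0195,0,0,0,0.05],[0,0,0,-6,0,-0.2,0.05],[0,0,0,0,0,0,0.05],[0.015,0,0,0,0,0,0.05],[0.015,0,0,0,0,0,0.05],[0,0,0,0,0,0,0.05],[0,0,0,0,0,0,0.05]],
])

```text
t: 5.25
tool_pos: [0.5728, -0.2997, 0.2297]
tool_rot: [1.321, 1.13, -1.323]
contact_force: [0.9, -0.1, 0.6]
opening: 0.0502
```

```bash
python3 rel.py .573 -.3 .157 -8.9
python3 - <<'E'
from h import *
np.set_printoptions(precision=4,suppress=True)
for c in("side","top"):
    get_image(c)
    for t in("caddy_grip","hole_left","hole_right"):
        for d in mark_of(c,t):
            p=w(c,d["at"])
            if np.hypot(*(p[:2]-[.55,-.3]))<.1: print(c,t,d["conf"],p)
a=get_image("top")[180:280,370:490];b=get_image("side")[90:240,300:420]
f=lambda i,s:cv2.resize(i,None,fx=s,fy=s,interpolation=cv2.INTER_CUBIC)
A=f(a,3.5);B=f(b,3.0);h=max(A.shape[0],B.shape[0]);z=lambda i:np.pad(i,((0,h-i.shape[0]),(0,0),(0,0)))
cv2.imwrite("pics/g2.png",np.hstack([z(A),z(B)])[:,:,::-1])
E
```

```text
pos [ 0.5728 -0.2997  0.2297] yaw -8.856585821742406 shift [0.0727 0.0002 0.0001] turn [ 0.0434  0.1013 -0.0454] F [ 0.8561 -0.1445  0.6272] open 0.05024699420902494 t 5.25
side caddy_grip 0.61 [ 0.5715 -0.2997  0.1803]
side hole_left 0.93 [ 0.5205 -0.2355  0.148 ]
side hole_right 0.81 [ 0.5105 -0.34    0.1483]
side hole_right 0.46 [ 0.523  -0.2363  0.1506]
top hole_left 0.53 [ 0.5256 -0.2381  0.1502]
top hole_right 0.75 [ 0.5072 -0.3438  0.1522]
```

View pics/g2.png

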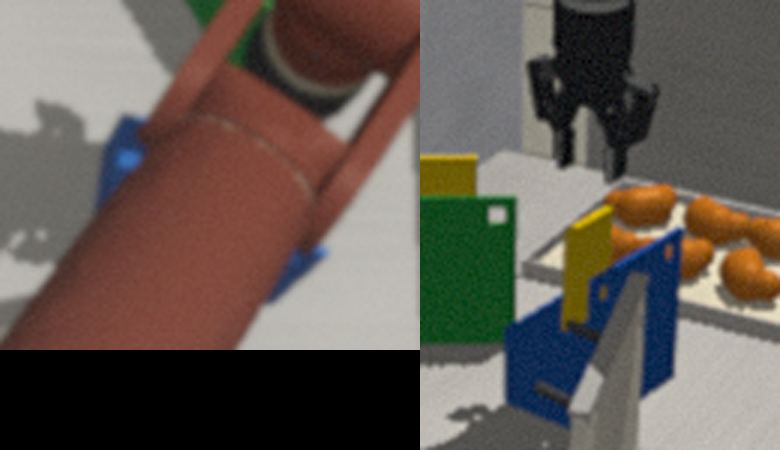

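Side view: the fingertips at (565,165) and (613,178) straddle the tab, whose top is at (590,215). Descend and close.

>>> arm_command([
  [[0.018,0,0,0,0,0,0.05],[0.018,0,0,0,0,0,0.05],[0.018,0,0,0,0,0,0.05],[0.014,0,0,0,0,0,0.05],[0.004,0,0,0,0,0,0.05],[0,0,0,0,0,0,0.05],[0,0,0,0,0,0,0.03],[0,0,0,0,0,0,0.02],[0,0,0,0,0,0,0],[0,0,0,0,0,0,0],[0,0,0,0,0,0,0],[0,0,0,0,0,0,0],[0,0,0,0,0,0,0]],
], squeeze=50)

```text
t: 6.83
tool_pos: [0.5757, -0.3019, 0.1617]
tool_rot: [1.321, 1.12, -1.317]
contact_force: [0.5, 0.8, 0.9]
opening: 0.0091
```

```bash
python3 rel.py .573 -.3 .157 -8.9
```

```text
pos [ 0.5757 -0.3019  0.1617] yaw -8.818282694460176 shift [ 0.0047 -0.003  -0.0015] turn [ 0.0798  0.3516 -0.6152] F [0.546  0.8137 0.918 ] open 0.009116269909393567 t 6.8333
```

>>> arm_command([
  [[-0.005,0,0,0,0,0,0],[-0.01,0,0,0,0,0,0],[-0.015,0,0,0,0,0,0],[-0.02,0,0,0,0,0,0],[-0.02,0,0,0,0,0,0],[-0.02,0,0,0,0,0,0],[-0.02,0,0,0,0,0,0],[-0.01,0,0,0,0,0,0],[0,0,0,0,0,0,0]],
])

```text
t: 7.58
tool_pos: [0.573, -0.2999, 0.288]
tool_rot: [1.321, 1.125, -1.319]
contact_force: [0.4, 0.3, -4.0]
opening: 0.0092
```

```bash
python3 rel.py .61 -.012 .28 12.4;python3 - <<'E'
from h import *
np.set_printoptions(precision=4,suppress=True)
for c in("side","top"):
    get_image(c)
    for t in("caddy_grip","hole_left","hole_right","caddy"):
        for d in mark_of(c,t):
            p=w(c,d["at"])
            if np.hypot(*(p[:2]-[.55,-.3]))<.1: print(c,t,d["conf"],p)
E
```

```text
pos [ 0.573  -0.2999  0.288 ] yaw -8.818520361988263 shift [ 0.0068 -0.0076 -0.2902] turn [-21.2191   0.2727  -0.2939] F [ 0.4202  0.2651 -3.9688] open 0.009171212838321676 t 7.5833
side caddy_grip 0.82 [ 0.5735 -0.2992  0.3049]
side hole_left 0.94 [ 0.5199 -0.2322  0.2798]
side hole_right 0.75 [ 0.5076 -0.3397  0.2762]
side caddy 0.61 [ 0.5655 -0.2955  0.1267]
top hole_left 0.59 [ 0.5206 -0.2332  0.2724]
top hole_left 0.19 [ 0.5045 -0.3364  0.2702]
top hole_right 0.92 [ 0.5031 -0.3396  0.2689]
top caddy 0.21 [ 0.5044 -0.339   0.2699]
```

>>> arm_command([
  [[0,0.01,-0.005,0,0,0,0],[0,0.01,-0.01,0,0,0,0],[0,0,-0.02,0,0,0,0],[0,0,-0.025,0,0,0,0],[0,0,-0.025,0,0,0,0],[0,0,-0.025,0,0,0,0],[0,-0.005,-0.025,0,0,0,0],[0,-0.005,-0.025,0,0,0,0],[0,-0.005,-0.025,0,0,0,0],[0,-0.005,-0.025,0,0,0,0],[0,-0.005,-0.025,0,0,0,0],[0,0,-0.025,0,0,0,0],[0,0,-0.02,0,0,0,0],[0,0,-0.01,-5,0,0,0],[0,0,0,-5,0,0,0],[0,0,0,-5,0,0,0],[0,0,0,-5,0,0,0],[0,0,0,-1,0,0,0],[0,0,0,0,0,0,0]],
])

```text
t: 9.67
tool_pos: [0.6265, 0.0223, 0.2811]
tool_rot: [1.039, 1.316, -1.022]
contact_force: [0.3, -0.2, -4.6]
opening: 0.0095
```

```bash
python3 rel.py .56 -.01 .215 12.4
```

```text
pos [0.6265 0.0223 0.2811] yaw 13.794115728884146 shift [ 0.0655 -0.0727  0.016 ] turn [ 1.3955 -0.4623 -0.3463] F [ 0.2586 -0.1823 -4.6042] open 0.009490463783107481 t 9.6667
```

>>> arm_command([
  [[0.02,-0.005,0.008,0.7,0,0,0],[0.02,-0.015,0.008,0.7,0,0,0],[0.015,-0.02,0,0,0,0,0],[0.005,-0.015,0,0,0,0,0],[0,-0.008,0,0,0,0,0],[0,0,0,0,0,0,0],[0,0,0,0,0,0,0]],
])

```text
t: 10.25
tool_pos: [0.5705, -0.0043, 0.2196]
tool_rot: [1.069, 1.299, -1.045]
contact_force: [0.4, -0.5, -3.7]
opening: 0.0092
```

```bash
cat > look.py <<'E'
import sys;from h import *
np.set_printoptions(precision=4,suppress=True)
o=ctrl.get_obs();tp=np.array(o["tool_pos"]);M=R.from_rotvec(o["tool_rot"]).as_matrix()
print("tcp",tp,"M",M.round(3).tolist())
# predicted holes from tool pose, tcp->caddy: grip pinch (x=5 at tcp), z offset .1617
a=np.arctan2(M[1,1],M[0,1]);Rz=R.from_rotvec([0,0,a]).as_matrix()
hp={n:tp+Rz@np.array([-.061,s,-.0117]) for n,s in(("hole_left",.055),("hole_right",-.055))}
print("pred",hp)
for c in("side","top"):
    V={}
    for k in range(3):
        im=get_image(c)
        for t in("hole_left","hole_right","pin_left","pin_right"):
            ref=hp.get(t,np.array([.4155,.0135,.185]) if t=="pin_left" else np.array([.439,-.091,.185]))
            for d in mark_of(c,t):
                p=w(c,d["at"])
                if np.linalg.norm(p-ref)<.03: V.setdefault(t,[]).append(p);break
    for t,v in V.items(): print(c,t,len(v),np.mean(v,0),np.std(v,0))
E
python3 look.py; python3 rel.py .56 -.01 .215 12.4
python3 - <<'E'
from h import *
a=get_image("top")[190:300,260:400];b=get_image("side")[110:290,270:410]
f=lambda i,s:cv2.resize(i,None,fx=s,fy=s,interpolation=cv2.INTER_CUBIC)
A=f(a,3);B=f(b,2.7);h=max(A.shape[0],B.shape[0]);z=lambda i:np.pad(i,((0,h-i.shape[0]),(0,0),(0,0)))
cv2.imwrite("pics/p3.png",np.hstack([z(A),z(B)])[:,:,::-1])
E
```

```text
tcp [ 0.5705 -0.0043  0.2196] M [[0.009, 0.979, 0.204], [0.011, 0.203, -0.979], [-1.0, 0.011, -0.009]]
pred {'hole_left': array([0.4996, 0.0372, 0.2079]), 'hole_right': array([ 0.5219, -0.0705,  0.2079])}
side hole_left 3 [0.5014 0.04   0.2109] [0.0017 0.0003 0.001 ]
side hole_right 3 [ 0.5236 -0.0646  0.206 ] [0.0013 0.0017 0.0011]
side pin_left 2 [0.417  0.014  0.1853] [0.0004 0.     0.0005]
side pin_right 3 [ 0.4409 -0.09    0.1823] [0.0005 0.0013 0.002 ]
top hole_right 3 [ 0.5225 -0.0669  0.2093] [0.0002 0.0003 0.0018]
top pin_right 3 [ 0.4385 -0.0957  0.1876] [0.0013 0.0007 0.0004]
pos [ 0.5701 -0.0044  0.2191] yaw 11.80018520816489 shift [ 0.004  -0.0111  0.0034] turn [-0.5972 -0.5008 -0.5908] F [-0.6377 -0.6445 -3.766 ] open 0.008800848744482257 t 11.75
```

View pics/p3.png

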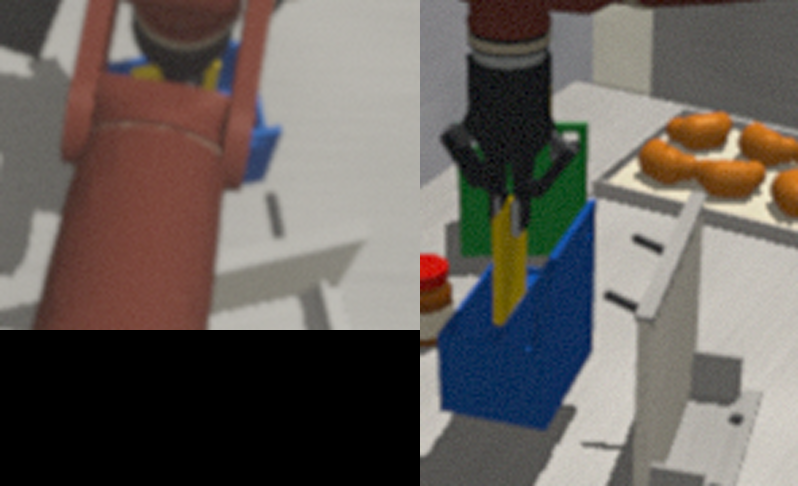

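Run:
```python
from h import *
np.set_printoptions(precision=4,suppress=True)
a=np.radians(12.4);ex=np.array([np.cos(a),np.sin(a)]);ey=np.array([-ex[1],ex[0]]);O=np.array([.427,-.039])
def show(n,c,uv,z): p=atz(c,uv,z)[:2];print(n,p,"panel xy",ex@(p-O),ey@(p-O))
T=lambda u,v:(260+u/3,190+v/3); S=lambda u,v:(270+(u-420)/2.7,110+v/2.7)
show("pin R tip (45,-55)","top",T(270,195),.2)
show("pin R tip by top0","top",(260+316/3.5,190+228/3.5),.2)
show("pin L tip (45,55)","top",(260+158/3.5,190+262/3.5),.2)
show("panel corner R top front(0,-120)","top",T(367,236),.223)
show("plate R top corner rear (d,-75)","top",T(279,128),.228)
show("pin L tip side","side",S(607,296),.2)
show("pin R tip side","side",S(635,238),.2)
show("plate R top rear, side","side",S(596,203),.228)
o=ctrl.get_obs()["tool_pos"];print("tcp",ex@(np.array(o[:2])-O),ey@(np.array(o[:2])-O))
```

```text
pin R tip (45,-55) [ 0.4803 -0.0823] panel xy 0.04279922579052038 -0.05377840935965517
pin R tip by top0 [ 0.48  -0.083] panel xy 0.04233016976680307 -0.05437816245430475
pin L tip (45,55) [0.4531 0.0239] panel xy 0.03900576539951496 0.05578949632649382
panel corner R top front(0,-120) [ 0.4444 -0.1567] panel xy -0.008274981331222581 -0.11872582111145087
plate R top corner rear (d,-75) [ 0.528  -0.0867] panel xy 0.08842727027712144 -0.06832834477945213
pin L tip side [0.4496 0.0289] panel xy 0.03662443475521104 0.06145495232348971
pin R tip side [ 0.4779 -0.0789] panel xy 0.04114031090529943 -0.04986785546652121
plate R top rear, side [ 0.5185 -0.0759] panel xy 0.08146442342327899 -0.05568728118886489
tcp 0.14721014886126696 0.003026460669112767
```

```bash
python3 rel.py .5365 -.0167 .213 13
```

```text
pos [ 0.5701 -0.0044  0.2192] yaw 11.796659260224116 shift [ 0.0057 -0.0355  0.0052] turn [-1.2007 -0.4978 -0.5925] F [-0.3518  0.5163 -3.4699] open 0.00917227771290119 t 11.85
```

>>> arm_command([
  [[0,0,0,-1.2,-0.5,-0.6,0],[0.003,0,0.005,0,0,0,0],[0.002,0,0,0,0,0,0],[0,-0.01,0,0,0,0,0],[0,-0.01,0,0,0,0,0],[0,-0.008,0,0,0,0,0],[0,0,0,0,0,0,0],[0,0,0,0,0,0,0]],
])

```text
t: 12.52
tool_pos: [0.5404, -0.0169, 0.213]
tool_rot: [1.037, 1.31, -1.041]
contact_force: [0.3, -0.6, -4.2]
opening: 0.0094
```

```bash
python3 rel.py .5365 -.0167 .213 13; python3 look.py
python3 - <<'E'
from h import *
a=get_image("top")[200:280,290:400];b=get_image("side")[130:250,290:400]
f=lambda i,s:cv2.resize(i,None,fx=s,fy=s,interpolation=cv2.INTER_CUBIC)
A=f(a,3.5);B=f(b,3.7);h=max(A.shape[0],B.shape[0]);z=lambda i:np.pad(i,((0,h-i.shape[0]),(0,0),(0,0)))
cv2.imwrite("pics/p4.png",np.hstack([z(A),z(B)])[:,:,::-1])
E
```

```text
pos [ 0.5404 -0.0169  0.213 ] yaw 13.121118121121917 shift [ 0.     -0.0038 -0.0011] turn [0.1212 0.0338 0.1531] F [ 0.3187 -0.6153 -4.1936] open 0.00937812489358081 t 12.5167
tcp [ 0.5404 -0.0169  0.213 ] M [[-0.002, 0.974, 0.227], [-0.001, 0.227, -0.974], [-1.0, -0.003, 0.001]]
pred {'hole_left': array([0.4685, 0.0228, 0.2013]), 'hole_right': array([ 0.4935, -0.0843,  0.2013])}
side hole_left 3 [0.4714 0.0262 0.203 ] [0.0013 0.0014 0.0003]
side hole_right 3 [ 0.4958 -0.0784  0.2014] [0.0008 0.0015 0.0017]
side pin_left 3 [0.4157 0.014  0.1855] [0.0007 0.0017 0.0025]
side pin_right 3 [ 0.4399 -0.0903  0.184 ] [0.0009 0.002  0.0011]
top hole_right 3 [ 0.4947 -0.0807  0.203 ] [0.0006 0.0019 0.001 ]
top pin_right 3 [ 0.4385 -0.0955  0.1867] [0.0021 0.0008 0.001 ]
```

View pics/p4.png

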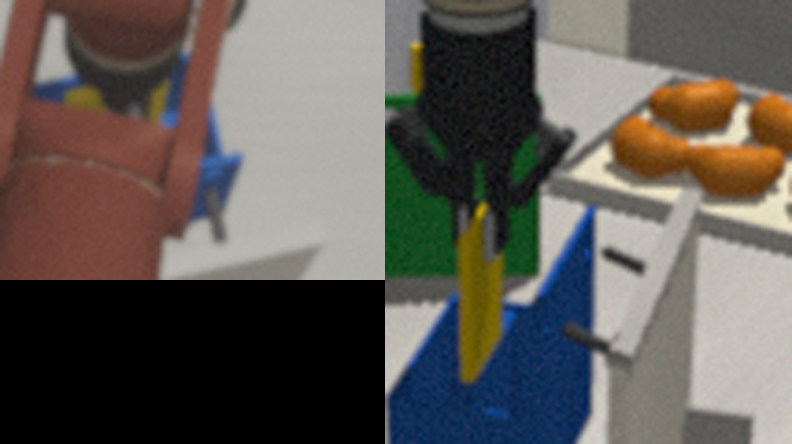

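Lateral error is about 1 mm, yaw matches (13.1° for both holes and pins), and the heights agree. The plate is about 57 mm out and the pin tips line up with the holes. Now insert gently.

>>> arm_command([
  [[0,-0.005,-0.0005,0,0,0,0],[0,-0.005,0,0,0,0,0],[0.001,-0.005,0,0,0,0,0],[0.001,-0.003,0,0,0,0,0],[0,0,0,0,0,0,0],[0,0,0,0,0,0,0]],
])

```text
t: 14.62
tool_pos: [0.521, -0.0207, 0.2107]
tool_rot: [1.036, 1.311, -1.041]
contact_force: [0.2, 0.6, -3.5]
opening: 0.0091
```

```bash
cat >> h.py <<'E'
def pf():
    a=np.radians(13.);ex=np.array([np.cos(a),np.sin(a)]);ey=np.array([-ex[1],ex[0]]);o=ctrl.get_obs();p=np.array(o["tool_pos"]);q=p[:2]-[.4275,-.038];f=np.array(o["contact_force"])
    d=ex@q-.061
    print("d mm",1e3*d,"lat",1e3*(ey@q+.0038),"hole z",1e3*(p[2]-.0117),"want",185+.364*(1e3*d+3),"F panel",ex@f[:2],ey@f[:2],f[2],"tq",np.array(o["wrist_torque"]).round(2),"t",o["t"])
E
python3 -c "
from h import *
pf()"; python3 look.py
```

```text
d mm 34.03508240732864 lat -0.3409328112660855 hole z 199.00710829028756 want 198.4807699962676 F panel 0.33165602968193186 0.5033701410550812 -3.475000813159352 tq [ 0.02 -0.12 -0.02] t 14.6167
tcp [ 0.521  -0.0207  0.2107] M [[-0.003, 0.974, 0.227], [-0.001, 0.227, -0.974], [-1.0, -0.004, 0.0]]
pred {'hole_left': array([0.4491, 0.019 , 0.199 ]), 'hole_right': array([ 0.4741, -0.0881,  0.199 ])}
side hole_right 3 [ 0.4782 -0.0819  0.1995] [0.001  0.0009 0.0003]
side pin_left 3 [0.4177 0.0146 0.1851] [0.0007 0.0003 0.0009]
side pin_right 3 [ 0.438  -0.0902  0.1835] [0.0003 0.0012 0.0007]
side hole_left 2 [0.4504 0.0228 0.2025] [0.0001 0.0003 0.0005]
top hole_right 3 [ 0.4751 -0.0833  0.2009] [0.0016 0.0005 0.0002]
top pin_right 3 [ 0.4386 -0.0967  0.1882] [0.0015 0.0002 0.0014]
```

No contact force yet, and the plate is around the pin tips at d ≈ 36 mm. Continue down along the pins.

>>> arm_command([
  [[0.001,-0.003,0,0,0,0,0],[0.001,-0.003,0,0,0,0,0],[0.001,-0.003,0,0,0,0,0],[0.001,-0.003,0,0,0,0,0],[0,0,0,0,0,0,0]],
])

```text
t: 16.53
tool_pos: [0.5082, -0.0235, 0.2062]
tool_rot: [1.036, 1.312, -1.041]
contact_force: [-0.5, 0.2, -4.3]
opening: 0.0089
```

Run:
```python
from h import *
pf()
a=get_image("top")[200:280,290:400];b=get_image("side")[130:250,290:400]
f=lambda i,s:cv2.resize(i,None,fx=s,fy=s,interpolation=cv2.INTER_CUBIC)
A=f(a,3.5);B=f(b,3.7);h=max(A.shape[0],B.shape[0]);z=lambda i:np.pad(i,((0,h-i.shape[0]),(0,0),(0,0)))
cv2.imwrite("pics/p5.png",np.hstack([z(A),z(B)])[:,:,::-1])
```

```text
d mm 20.9154860397435 lat -0.2650628864676939 hole z 194.5195879524517 want 193.70523691846662 F panel -0.4182209097407221 0.26681762913532797 -4.255731566057402 tq [-0.03 -0.06  0.  ] t 16.5333
```

View pics/p5.png

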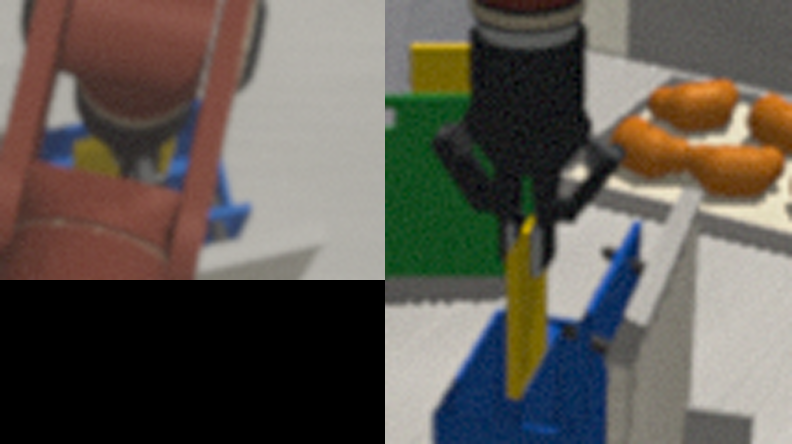

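The side view shows both pins through the plate: tips on the bin side at (607,252) and (568,330), roots on the panel side at (640,268) and (600,345). No force. Continue home.

>>> arm_command([
  [[0.001,-0.003,0,0,0,0,0],[0.001,-0.003,0,0,0,0,0],[0.001,-0.003,0,0,0,0,0],[0.0012,-0.003,0,0,0,0,0],[0,0,0,0,0,0,0]],
])

```text
t: 17.05
tool_pos: [0.4961, -0.0265, 0.2022]
tool_rot: [1.036, 1.311, -1.041]
contact_force: [-0.6, 0.3, -3.7]
opening: 0.0091
```

```bash
python3 -c "
from h import *
pf()"; python3 look.py
```

```text
d mm 8.44205727317944 lat -0.44829641667307313 hole z 190.48868824009074 want 189.16490884743732 F panel -0.523018824031805 0.4703961142734495 -3.727502272512441 tq [ 0.03 -0.04  0.01] t 17.05
tcp [ 0.4961 -0.0265  0.2022] M [[-0.003, 0.974, 0.228], [-0.001, 0.228, -0.974], [-1.0, -0.003, 0.0]]
pred {'hole_left': array([0.4242, 0.0131, 0.1905]), 'hole_right': array([ 0.4493, -0.094 ,  0.1905])}
side hole_left 3 [0.4275 0.0153 0.1935] [0.0019 0.001  0.0006]
side hole_right 2 [ 0.4522 -0.0891  0.1916] [0.0001 0.0005 0.0008]
side pin_left 3 [0.4153 0.0147 0.1841] [0.0012 0.0003 0.001 ]
side pin_right 3 [ 0.4395 -0.0905  0.1834] [0.0007 0.0014 0.0014]
top hole_right 3 [ 0.4494 -0.0898  0.1926] [0.0003 0.0005 0.0002]
top pin_right 3 [ 0.4382 -0.095   0.1868] [0.0021 0.0023 0.0009]
```

>>> arm_command([
  [[0.001,-0.0025,0,0,0,0,0],[0.001,-0.0025,0,0,0,0,0],[0.001,-0.002,0,0,0,0,0],[0,0,0,0,0,0,0]],
])

```text
t: 18.88
tool_pos: [0.4893, -0.0282, 0.1993]
tool_rot: [1.036, 1.311, -1.04]
contact_force: [-0.6, -0.1, -4.3]
opening: 0.0093
```

```bash
python3 -c "
from h import *
pf()"
```

```text
d mm 1.3995611962246344 lat -0.5228530148956556 hole z 187.5895896819728 want 186.60144027542577 F panel -0.5902963865544841 0.042539747416648066 -4.258934755073468 tq [ 0.07 -0.07 -0.  ] t 18.8833
```

>>> arm_command([
  [[0.0008,-0.002,0,0,0,0,0],[0.0006,-0.0015,0,0,0,0,0],[0,0,0,0,0,0,0]],
])

```text
t: 19.13
tool_pos: [0.4875, -0.0286, 0.1989]
tool_rot: [1.039, 1.306, -1.034]
contact_force: [2.3, -0.3, -4.4]
opening: 0.009
```

```bash
python3 -c "
from h import *
pf()"
```

```text
d mm -0.44334125631650956 lat -0.5039321888028743 hole z 187.24463912215376 want 185.9306237827008 F panel 2.1808259023818892 -0.7629686837501812 -4.433775693426114 tq [ 0.07 -0.31  0.09] t 19.1333
```

Contact with the panel. Press a little more, then lower until the pins carry it.

>>> arm_command([
  [[0.0005,-0.002,0,0,0,0,0],[0.001,-0.002,0,0,0,0,0],[0.001,-0.002,0,0,0,0,0],[0.001,-0.002,0,0,0,0,0],[0,0,0,0,0,0,0]],
])

```text
t: 19.55
tool_pos: [0.4871, -0.0281, 0.2008]
tool_rot: [1.048, 1.292, -1.012]
contact_force: [0.5, 0.6, -4.6]
opening: 0.0094
```

```bash
python3 rel.py .487 -.029 .195 13; python3 -c "
from h import *
pf()"
```

```text
pos [ 0.4871 -0.0281  0.2008] yaw 13.56402238173028 shift [ 0.0058 -0.0005  0.0008] turn [ 0.5621  0.1204 -1.6473] F [ 0.4618  0.6218 -4.5904] open 0.009442361438219271 t 19.55
d mm -0.7084470234646201 lat -0.004905886531801889 hole z 189.0788326043569 want 185.8341252834589 F panel 0.5898044722181346 0.5019477648265968 -4.590370890222168 tq [ 0.05 -0.27  0.06] t 19.55
```

>>> arm_command([
  [[0.001,0,0,0.3,0,-0.8,0],[0.001,0,0,0.2,0,-0.8,0],[0.001,0,0,0,0,0,0],[0,0,0,0,0,0,0]],
])

```text
t: 19.88
tool_pos: [0.4877, -0.0284, 0.1981]
tool_rot: [1.038, 1.306, -1.042]
contact_force: [1.4, -0.4, -3.9]
opening: 0.0089
```

```bash
python3 rel.py .487 -.029 .195 13; python3 -c "
from h import *
pf()"; python3 look.py
```

```text
pos [ 0.4877 -0.0284  0.1981] yaw 13.012507545602586 shift [ 0.0031 -0.0009  0.0004] turn [0.0126 0.1947 0.0301] F [ 1.3714 -0.4277 -3.8814] open 0.008925326949850387 t 19.8833
d mm -0.14240088620173785 lat -0.41572103606395083 hole z 186.433625871211 want 186.04016607742255 F panel 1.240052370180137 -0.7252356911897573 -3.881399578189292 tq [ 0.04 -0.53  0.17] t 19.8833
tcp [ 0.4877 -0.0284  0.1981] M [[0.0, 0.974, 0.225], [-0.003, 0.225, -0.974], [-1.0, -0.001, 0.003]]
pred {'hole_left': array([0.4159, 0.0114, 0.1864]), 'hole_right': array([ 0.4407, -0.0957,  0.1864])}
side hole_left 3 [0.4169 0.0117 0.188 ] [0.0004 0.0016 0.0013]
side pin_left 3 [0.416  0.0146 0.1843] [0.0015 0.0007 0.0005]
side pin_right 3 [ 0.4392 -0.0904  0.1823] [0.0003 0.0012 0.0013]
side hole_right 1 [ 0.4413 -0.0909  0.1829] [0. 0. 0.]
top hole_right 3 [ 0.4417 -0.0923  0.188 ] [0.0019 0.0019 0.0008]
top pin_right 2 [ 0.4377 -0.0945  0.1866] [0.0021 0.0014 0.0008]
```

>>> arm_command([
  [[0.001,-0.0003,0,0,0,0,0],[0.001,-0.0003,0,0,0,0,0],[0.001,0,0,0,0,0,0],[0,0,0,0,0,0,0]],
])

```text
t: 21.72
tool_pos: [0.4877, -0.0285, 0.1964]
tool_rot: [1.039, 1.304, -1.04]
contact_force: [1.0, 0.1, -4.5]
opening: 0.0091
```

```bash
python3 rel.py .487 -.029 .195 13; python3 -c "
from h import *
pf()"
```

```text
pos [ 0.4877 -0.0285  0.1964] yaw 13.01849065813927 shift [ 0.0014 -0.0008  0.0004] turn [ 0.0183  0.2222 -0.124 ] F [ 1.0018  0.1255 -4.5052] open 0.009116930490149328 t 21.7167
d mm -0.18241617052397463 lat -0.4514714417735949 hole z 184.74267184698837 want 186.02560051392928 F panel 1.0043392301863885 -0.10308234682521214 -4.505234979771707 tq [ 0.03 -0.42  0.15] t 21.7167
```

>>> arm_command([
  [[0.001,-0.0003,0,0,0,0,0],[0.001,-0.0003,0,0,0,0,0],[0.001,-0.0003,0,0,0,0,0],[0,0,0,0,0,0,0]],
])

```text
t: 22.05
tool_pos: [0.4877, -0.0286, 0.1951]
tool_rot: [1.04, 1.302, -1.038]
contact_force: [0.8, 0.4, -3.2]
opening: 0.0096
```

```bash
python3 rel.py .487 -.029 .195 13; python3 -c "
from h import *
pf()"
```

```text
pos [ 0.4877 -0.0286  0.1951] yaw 13.031258472789684 shift [ 0.0001 -0.0008  0.0002] turn [ 0.0307  0.2474 -0.275 ] F [ 0.826   0.3916 -3.1873] open 0.009615920798510676 t 22.05
d mm -0.18857688285979501 lat -0.5985619929190565 hole z 183.41011999547035 want 186.02335801463903 F panel 0.8929052318264284 0.19573479737106114 -3.187276958104429 tq [ 0.16 -0.26  0.16] t 22.05
```

>>> arm_command([
  [[0.001,-0.0005,0,0,0,0,0],[0.001,-0.0005,0,0,0,0,0],[0,0,0,0,0,0,0]],
])

```text
t: 22.3
tool_pos: [0.4878, -0.0286, 0.1951]
tool_rot: [1.042, 1.3, -1.036]
contact_force: [1.9, 0.6, -2.2]
opening: 0.009
```

```bash
python3 rel.py .487 -.029 .195 13; python3 -c "
from h import *
pf()"
```

```text
pos [ 0.4878 -0.0286  0.1951] yaw 13.030887357677022 shift [ 0.0001 -0.0009  0.0002] turn [ 0.0299  0.2545 -0.4519] F [ 1.9223  0.6448 -2.2351] open 0.00902707405228412 t 22.3
d mm -0.14840711193755962 lat -0.6458397838109936 hole z 183.39566532751599 want 186.03797981125473 F panel 2.018073876383775 0.19581106414276273 -2.2350799756612045 tq [ 0.21 -0.12  0.17] t 22.3
```

The caddy rests on the pins: it stopped descending at a hole height of 183.4 mm, against 183–184 mm expected. Release, let it settle, then rise.

>>> arm_command([
  [[0,0,0,0,0,0,0.012],[0,0,0,0,0,0,0.015],[0,0,0,0,0,0,0.02],[0,0,0,0,0,0,0.03],[0,0,0,0,0,0,0.04],[0,0,0,0,0,0,0.045],[0,0,0,0,0,0,0.045],[-0.005,0,0,0,0,0,0.045],[-0.01,0,0,0,0,0,0.045],[-0.02,0,0,0,0,0,0.045],[-0.02,0,0,0,0,0,0.045],[-0.02,0,0,0,0,0,0.045],[-0.02,0,0,0,0,0,0.045],[0,0,0,0,0,0,0.045]],
])

```text
t: 23.47
tool_pos: [0.4846, -0.029, 0.2956]
tool_rot: [1.038, 1.304, -1.043]
contact_force: [0.1, -0.3, 0.8]
opening: 0.0451
```

```bash
python3 look.py
python3 - <<'E'
from h import *
np.set_printoptions(precision=4,suppress=True)
for c in("side","top"):
  for t in("caddy","caddy_grip","bowl","jar","spatula"):
    for d in mark_of(c,t)[:3]: print(c,t,round(d["conf"],2),w(c,d["at"]))
a=get_image("top")[200:290,280:400];b=get_image("side")[130:280,290:400]
f=lambda i,s:cv2.resize(i,None,fx=s,fy=s,interpolation=cv2.INTER_CUBIC)
A=f(a,3.2);B=f(b,3.7);h=max(A.shape[0],B.shape[0]);z=lambda i:np.pad(i,((0,h-i.shape[0]),(0,0),(0,0)))
cv2.imwrite("pics/p6.png",np.hstack([z(A),z(B)])[:,:,::-1])
E
```

```text
tcp [ 0.4846 -0.029   0.2956] M [[0.001, 0.975, 0.224], [-0.005, 0.224, -0.975], [-1.0, -0.0, 0.005]]
pred {'hole_left': array([0.4128, 0.0109, 0.2839]), 'hole_right': array([ 0.4374, -0.0963,  0.2839])}
side pin_left 3 [0.4164 0.0151 0.1843] [0.0007 0.0013 0.0008]
side pin_right 3 [ 0.4409 -0.0903  0.184 ] [0.0001 0.0007 0.0011]
top pin_right 2 [ 0.4389 -0.0943  0.187 ] [0.0009 0.0003 0.0003]
side caddy 0.84 [ 0.1887 -0.3058 -0.0014]
side caddy 0.82 [ 0.4801 -0.0252  0.0314]
side caddy 0.77 [ 0.7669 -0.3543 -0.0013]
side caddy_grip 0.76 [ 0.773  -0.3595  0.1781]
side caddy_grip 0.74 [ 0.187  -0.3     0.2477]
side caddy_grip 0.74 [0.4173 0.0135 0.1857]
side bowl 0.58 [0.602  0.2834 0.0019]
side jar 0.77 [ 0.7497 -0.111  -0.0023]
side spatula 0.84 [ 0.7921  0.1058 -0.0014]
top caddy 0.95 [ 0.1924 -0.311  -0.0015]
top caddy 0.83 [ 0.7692 -0.3542  0.0025]
top caddy 0.74 [ 0.483  -0.0274  0.0351]
top caddy_grip 0.97 [ 0.7724 -0.3576  0.1735]
top caddy_grip 0.94 [ 0.1889 -0.3019  0.2521]
top caddy_grip 0.66 [ 0.4887 -0.026   0.2104]
top bowl 0.9 [ 0.6008  0.2744 -0.0024]
top bowl 0.34 [ 0.4378 -0.0943  0.19  ]
top jar 0.59 [ 0.7474 -0.1043  0.    ]
top spatula 0.59 [ 0.7872  0.1043 -0.0004]
```

View pics/p6.png

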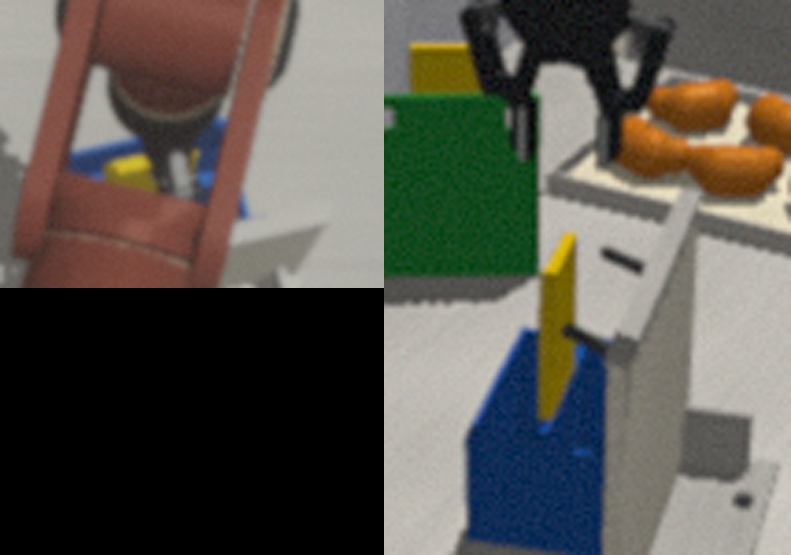

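The caddy hangs, with its origin measured at z ≈ 0.033 and xy within 2 mm of the hung pose. Bowl, jar and spatula are unmoved. To make sure it is flush, I'll nudge the tab's front face gently with closed fingers at about pin height.

>>> arm_command([
  [[0,0.015,-0.003,0,0,0,0.02],[0,0.02,0,0,0,0,0],[0,0.01,0,0,0,0,0],[0,0,0,0,0,0,0],[0,0,0,0,0,0,0],[0.02,0,0,0,0,0,0],[0.03,0,0,0,0,0,0],[0.03,0,0,0,0,0,0],[0.02,0,0,0,0,0,0],[0.01,0,0,0,0,0,0],[0,0,0,0,0,0,0],[0,-0.003,0,0,0,0,0],[0,-0.003,0,0,0,0,0],[0,0,0,0,0,0,0]],
])

```text
t: 26.73
tool_pos: [0.5189, -0.0189, 0.1809]
tool_rot: [1.037, 1.305, -1.046]
contact_force: [0.4, -0.8, 0.3]
opening: 0.0003
```

```bash
python3 rel.py .487 -.029 .195 13; python3 -c "
from h import *
pf()"
```

```text
pos [ 0.5189 -0.0189  0.1809] yaw 12.866417620875366 shift [-0.014  -0.0334  0.0028] turn [-0.1331  0.2868  0.1767] F [ 0.4462 -0.8409  0.2779] open 0.0002606152114331002 t 26.7333
d mm 32.35710485818513 lat 1.8833418712182457 hole z 169.20496001416788 want 197.8699861683794 F panel 0.24559346227046178 -0.9197491550578359 0.27787717649911614 tq [-0.    0.06 -0.01] t 26.7333
```

>>> arm_command([
  [[0,-0.004,0,0,0,0,0],[0,-0.003,0,0,0,0,0],[0,-0.002,0,0,0,0,0],[0,-0.0015,0,0,0,0,0],[0,-0.0015,0,0,0,0,0]],
])

```text
t: 27.15
tool_pos: [0.5087, -0.0224, 0.1866]
tool_rot: [1.04, 1.296, -1.042]
contact_force: [0.4, 0.2, -0.6]
opening: -0.0002
```

>>> arm_command([
  [[0,-0.0015,0,0,0,0,0],[0,-0.0015,0,0,0,0,0],[0,-0.0015,0,0,0,0,0]],
])

```text
t: 27.4
tool_pos: [0.5044, -0.0235, 0.1872]
tool_rot: [1.04, 1.295, -1.04]
contact_force: [6.5, 2.3, -0.6]
opening: 0.0003
```

```bash
python3 -c "
from h import *
pf()"
```

```text
d mm 17.168048744953328 lat 0.6557599237571134 hole z 175.45479082975913 want 192.34116974316302 F panel 6.804458830040916 0.7987616534804314 -0.5803109389464415 tq [ 0.19 -0.93  0.01] t 27.4
```

>>> arm_command([
  [[0,-0.0015,0,0,0,0,0],[0,-0.0015,0,0,0,0,0],[0,0,0,0,0,0,0]],
])

```text
t: 27.65
tool_pos: [0.5049, -0.0234, 0.1885]
tool_rot: [1.046, 1.287, -1.031]
contact_force: [1.7, 1.0, -0.4]
opening: 0.0
```

```bash
python3 -c "
from h import *
pf()"
```

```text
d mm 17.690364421165285 lat 0.6350288909456607 hole z 176.8298269485242 want 192.53129264930416 F panel 1.8603667127944215 0.5970657598147164 -0.3744919025026615 tq [ 0.04 -0.22  0.07] t 27.65
```

>>> arm_command([
  [[0,0.004,0,0,0,0,0],[0,0.006,0,0,0,0,0],[0,0.008,0,0,0,0,0],[-0.02,0,0,0,0,0,0],[-0.03,0,0,0,0,0,0],[-0.04,0,0,0,0,0,0],[-0.04,0,0,0,0,0,0],[-0.02,0.02,0,0,0,0,0],[0,0.03,0,0,0,0,0],[0,0.04,0,0,0,0,0],[0,0.04,0,0,0,0,0],[0,0.02,0,0,0,0,0],[0,0,0,0,0,0,0]],
])

```text
t: 28.73
tool_pos: [0.6757, 0.0177, 0.3437]
tool_rot: [1.044, 1.293, -1.038]
contact_force: [0.1, -0.0, 0.1]
opening: 0.0002
```

Run:
```python
from h import *
np.set_printoptions(precision=4,suppress=True)
pf()
V={}
for k in range(3):
 for c in("side","top"):
  get_image(c)
  for d in mark_of(c,"caddy"):
    p=w(c,d["at"])
    if np.hypot(*(p[:2]-[.482,-.025]))<.04: V.setdefault(c,[]).append(p)
for c in V: print(c,np.mean(V[c],0))
for c in("side","top"):
  for t in("bowl","jar","spatula"):
    for d in mark_of(c,t)[:1]: print(c,t,w(c,d["at"]))
a=get_image("top")[180:310,250:400];b=get_image("side")[130:280,290:400]
f=lambda i,s:cv2.resize(i,None,fx=s,fy=s,interpolation=cv2.INTER_CUBIC)
A=f(a,2.6);B=f(b,3.7);h=max(A.shape[0],B.shape[0]);z=lambda i:np.pad(i,((0,h-i.shape[0]),(0,0),(0,0)))
cv2.imwrite("pics/p7.png",np.hstack([z(A),z(B)])[:,:,::-1])
```

```text
d mm 193.39149727610123 lat 2.25293444898528 hole z 332.0039030269442 want 256.48650500850084 F panel 0.09229281178274742 -0.056441540893144015 0.05698760822239951 tq [ 0.01  0.03 -0.05] t 28.7333
side [ 0.4796 -0.0249  0.0338]
top [ 0.4818 -0.0262  0.0313]
side bowl [ 0.6004  0.2817 -0.0023]
side jar [ 0.7473 -0.111  -0.0013]
side spatula [0.7919 0.1094 0.001 ]
top bowl [ 0.6005  0.2728 -0.0027]
top jar [ 0.7498 -0.105   0.0005]
```

View pics/p7.png

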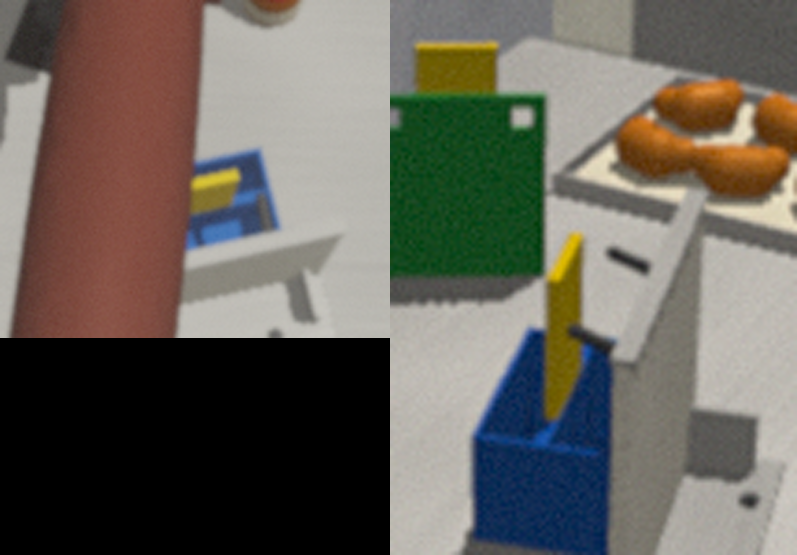

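The top view shows the plate with no gap along the panel edge (190,262)–(340,232). The side view shows the caddy hanging upright on both pins, with the arm clear of it. Handing in.

```bash
python3 -c "
from station import *
print(finish_job())"
```

```text
the job is handed in; nothing more can be done
None
```

The small blue caddy is hanging on the white panel with both pins through its back plate. I let go, gave the tab a gentle nudge toward the panel (about 7 N) to make sure it was home, and moved the arm clear before handing in. The last clock reading before hand-in was about 29 s of the 45 s allowed, and the highest force I read was about 7 N.

**Seating:** the last measured caddy origin was about (0.481, -0.026, 0.033) m. The expected hung pose is about (0.482, -0.025, 0.0335) m, so it agrees to within about 2 mm, which is also the camera calibration's accuracy. In the top picture the back plate shows no gap along the part of the panel edge not hidden by the arm.

**Other objects:** the bowl and jar measured unmoved within the networks' noise in both cameras. The spatula did so in the side camera, but the top camera did not report it on the last look.

**Checks that disagreed or fell short:**
- The two cameras differed by up to about 5 mm sideways on the pins. I settled this by comparing holes and pins within each picture.
- From the side, the panel hides the back plate once it is home. The evidence that it is flush is the contact force, the measured pose and the top view, not a direct look at the joint.
- When I first pressed it home, the tool tilted about 1.7° and rose about 2 mm. I corrected that before lowering the caddy onto the pins.

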